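# Screw down a lid press whose thread direction nobody remembers

### The arm

A 6-joint arm with a two-finger parallel gripper is mounted at the origin on a cart in front of the work surface, level with it; the furniture and walls round the work are solid. World frame = base frame: x ahead of the robot, y to its left, z up, the work surface at z = 0. Lengths are in mm, angles in rad, forces in N, time in s.
With the tool pointing down it reaches from about 300 to 775 mm from the base axis. Payload 14.6 kg.
Tool frame: the origin (TCP) lies at the very end of the fingers, on their centre line; the grasp point (between the pads) lies 19 mm behind it (grip_point_offset is the distance from the TCP to the grasp point, in mm); z points along the fingers, y is the line along which they close (so a half turn about z gives the same grasp; the last joint's range is limited). The gripper opens to 94 mm and grips with 3 to 60 N. Pads are 16 mm wide; open, the fingers measure 119 mm over their backs; the gripper's body (75 mm by 177 mm) begins 78 mm behind the grasp point.
Start: joints at [-1.412, 0.3, 1.521, -0, 1.321, -0.067], TCP at [123.131, -536.03, 205.446] pointing down, gripper open.
Joint ranges: [-3.03, 3.03], [-0.79, 2.21], [0.23, 2.52], [-1.04, 4.18], [0, 3.07], [-2.55, 2.55]. Speed limits (rad/s): [2.22, 2.22, 2.57, 3.14, 3.14, 3.14].

### API

Orientations are given as [roll, pitch, yaw] about the fixed x, y, z axes, in that order (R = Rz(yaw) Ry(pitch) Rx(roll)).
In Python, from cell import read_state, camera, camera_info, sign_off, grip_point_offset gives the robot as it stands.
- The arm moves only by the shell command python3 -m handwheel 'ROWS' [FORCE]. ROWS is text: rows parted by semicolons, each of 5 numbers parted by spaces: the shift along the world's x, y, z in units of 40 mm (1.0 is 40 mm), then the turn about the world's z in units of 5 degrees (1.0 is 5 degrees), then the closure, from 0 (fully open) to 1 (shut). In form: dx dy dz yaw gripper; .... A call has 1 to 12 rows; each row shifts and turns the commanded pose from where the row before left it; what a row does not reach is not made up. A row lasts 1/12 s, in which the tool goes at most 41.7 mm and 7.16 degrees, less where a joint would pass 70% of its speed; a pose out of reach is approached as far as the arm can. A call is refused whole if a number of a shift passes 1 or a number of a turn 1, either way. A call with a gripper value outside its range is refused whole. The fingers move at their own pace and stop on an object; FORCE is the grip in N (left out, the last holds). Time passes only in rows, so rows that do not move let the fingers close. It gives the time, the measured TCP pose, the force, the opening and the grip force at its end, in the units of the state.
- read_state(): the state, without advancing time (a new reading comes with each control period).
- camera(name): name is "scene" or "side" or "wrist"; returns (picture, depth): 420x560x3 uint8, red, green, blue; 420x560 float32, mm along the optical axis (not along the pixel's ray), 0 where there is no reading.
- camera_info(name): a dict with "intrinsics" (3x3 intrinsics, pixels), "k1" (the pictures are not rectified: a ray, as slopes to the right and down, at radius r is drawn at 1 + k1 r^2 times it, then the intrinsics apply), "world_from_camera" (4x4, takes a point from camera to world coordinates). Camera axes: x right, y down, z forward; pixel columns grow to the right and rows downward; lengths in mm; the calibration is good to about 2 mm. A picture is of the moment at which its call begins: read the wrist's pose just before it. camera_info takes no time and is no camera call; for the wrist camera it gives the pose at the moment of the call.
- sign_off(): hands the job in; it is judged then, once.
The state is a dict: "clock": time; "joints": joint angles; "qd": joint speeds; "effort": joint torques, N m; "eef_pos": TCP position; "eef_rot": TCP orientation; "wrist_force": force on the tool from outside, world axes, zero at the start; "moment": the same for the moment, N m; "finger_gap": finger opening in mm; "finger_force": force on a finger pad.
Only numpy, scipy, OpenCV 4.12 (cv2) and the standard library are available. Lean on these libraries where they do the work, as an engineer would, in place of code of your own. Each camera call takes 0.05 s, during which the arm holds its last target. There are 200 camera calls.

### The job

Screw the lid press down until its platen bears snugly on the lid of the jar standing in it - firm, but without crushing the glass - and leave it clamped like that, with the jar upright on the middle of the base. Nobody remembers which way this press's thread runs: it has been backed off hard against its stop, so try the handle and feel which way it gives. Leave the bottle, the beaker and the roll of tape beside it where they are.

Things in the scene. Friction and masses are not known exactly. Their poses are not given: they have to be found in the camera images.
- press: green hand screw press, fixed. Origin: centre of its underside, on the table. Base plate 130 (its x) by 200 mm (its y), top at z = 18 mm; two steel columns of 16 mm diameter at y = +-78 mm; green crosshead 76 (x) by 196 mm (y) on them, top at z = 216 mm, column nuts up to z = 229 mm. A brass drum, 76 mm diameter, top at z = 245 mm, covers the stop. The screw stands on the z axis
- handle: black T-handle on top: a level flat bar, 110 mm long (its x), 16 mm thick (its y), 30 mm high, with a 24 mm red ball at each end. Origin: centre of the bar, on the upright screw axis, 280 mm above the table; the bar's underside is 20 mm above the brass drum. Turns about its z, never rises or sinks, and stays where it is left
- platen: round rubber-faced steel platen, 66 mm diameter, 12 mm thick. Origin: centre of its lower face. Starts 6 to 18 mm above the jar's lid. It hangs on springs: once it bears on the lid, each further radian of the handle adds about 40 N of clamping force and 0.3 N m of handle torque. Snug is 15 to 35 N; above 80 N the glass is crushed
- jar: small lidded glass jar, 62 mm diameter, 81 mm tall, standing loose on the press base under the platen. Origin: centre of its underside; its z axis points up
- press_seat (a point): centre of the top of the press base, where the jar stands
- bottle: brown glass bottle with a black cap, 49 mm diameter, 119 mm tall, on the table beside the press; origin: centre of its underside
- beaker: small clear beaker, 60 mm across, 66 mm tall, on the table beside the press; origin: centre of its underside
- tape: roll of white tape with a red core lying on the table behind the press, 62 mm diameter, 18 mm high; origin: centre of its underside
- screw (a point): point on the screw axis at the crosshead's top. The handle starts at its backed-off stop and turns one way only, up to 4 rad; which way changes from time to time and cannot be seen. The other way it is blocked within 0.1 rad. The free way it runs evenly against slight friction (under 0.5 N m) and lowers the platen 8 mm per radian
Mind the look-alikes: they are no part of the job. Leave any orange or purple look-alike of the jar alone.

How it is judged (in metres and radians):
At the end, for the whole second after the job is handed in: The platen presses on the jar with more than 8 N, the handle is at rest, and the jar stands upright (within 0.08 rad) within 15 mm of the middle of the press base (contact force between platen and jar above 8 N and horizontal distance between jar and press_seat below 0.015 m and angle between jar's own z axis and vertical below 0.08 rad and angular speed of handle below 0.05 rad/s); the robot touches nothing.
It fails at once if the platen presses on the jar with more than 80 N (contact force between platen and jar above 80 N).
It fails at once if the bottle is moved more than 30 mm (distance of bottle from where it was at the start of the episode above 0.03 m).
It fails at once if the beaker is moved more than 30 mm (distance of beaker from where it was at the start of the episode above 0.03 m).
It fails at once if the roll of tape is moved more than 30 mm (distance of tape from where it was at the start of the episode above 0.03 m).
It also fails if it takes over 61 s, if anything falls off the work surface, if the arm or the gripper's body presses on something with over 40 N, if the wrist force passes 120 N, or if a joint passes its speed limit or range.

## Working session

There is one attempt and no reset: what is moved stays moved. The work goes in short steps, Python scripts to look and compute and a shell command to move; the robot and the scene stay as the last step left them, time stands still between calls to the robot, and variables do not carry over. Pictures are saved under pics/ and viewed, at most 10 in all, crops included, and the job is handed in when it is done.

```bash
mkdir -p pics
cat > h.py <<'E'
import numpy as np, cv2
from cell import *
def ray(name_info,u,v):
    K=np.array(name_info["intrinsics"]);T=np.array(name_info["world_from_camera"])
    d=cv2.undistortPoints(np.array([[[u,v]]],float),K,np.array([name_info["k1"],0,0,0,0.]))[0,0]
    return T[:3,3],T[:3,:3]@np.array([d[0],d[1],1.])
def onplane(i,u,v,z):
    o,d=ray(i,u,v);return o+d*(z-o[2])/d[2]
def tri(a,b):
    (o1,d1),(o2,d2)=a,b
    s=np.linalg.lstsq(np.c_[d1,-d2],o2-o1,rcond=None)[0]
    p,q=o1+s[0]*d1,o2+s[1]*d2
    return (p+q)/2,np.linalg.norm(p-q)
def depthpt(i,u,v,D):
    o,d=ray(i,u,v);return o+d*D[int(v),int(u)]
E
python3 - <<'E'
from h import *
import pickle
c={}
for n in("scene","side"):
    i=camera_info(n);p,d=camera(n);c[n]=(i,p,d);cv2.imwrite(f"pics/{n}0.png",p[:,:,::-1])
    print(n,np.round(np.array(i["world_from_camera"])[:3,3]))
pickle.dump(c,open("c0.pkl","wb"));print(read_state(),grip_point_offset)
E
```

```text
scene [ 264. -387. 1179.]
side [  297. -1005.   731.]
{'clock': 0.1, 'joints': array([-1.41157322e+00,  3.00412542e-01,  1.52153500e+00, -1.37116297e-05,
        1.32067183e+00, -6.66409889e-02]), 'qd': array([-0.00040121,  0.00028625, -0.00077627, -0.00052867, -0.00097564,
       -0.00020461]), 'effort': array([ 1.94204833e-03, -5.32638359e+01, -3.53283656e+01,  7.09301513e-02,
        2.34563492e-02, -6.66594178e-05]), 'eef_pos': array([ 123.10596773, -535.8040262 ,  204.93793694]), 'eef_rot': array([-3.14056733e+00, -5.51190950e-05,  2.25867470e-01]), 'wrist_force': array([0.43708631, 0.82596904, 0.49109738]), 'moment': array([ 0.00386139,  0.03416148, -0.04138279]), 'finger_force': 0.0, 'finger_gap': 94.42694504571298} 18.8
```

View pics/scene0.png

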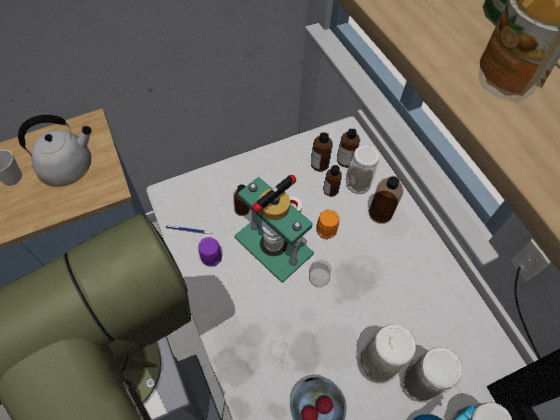

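View pics/side0.png

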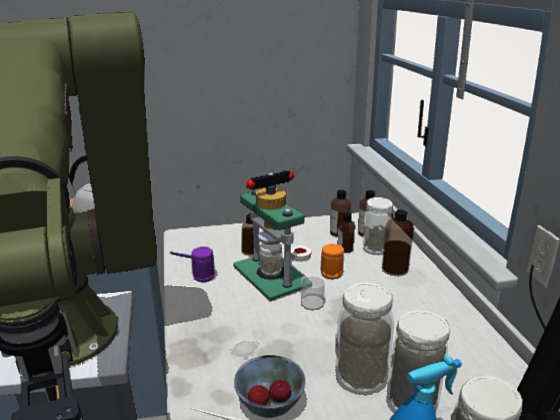

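The scene view shows the press at about (275,235), with the T-handle's red balls at (258,207) and (293,180). The bottle is at (242,200), the beaker at (320,273) and the tape at (294,205). The orange jar at (328,224) and purple jar at (209,250) are look-alikes. In the side view the balls are at (252,184) and (292,174), and the clear jar in the press is at (270,262).

Candidates for the red balls are the handle ends, the fruit in the bowl (scene 317,410) and the tape's red core (scene 295,205). By the description I take the pair at the ends of the black bar.

Run:
```python
from h import *
import pickle
c=pickle.load(open("c0.pkl","rb"))
def blobs(p,box):
    h=cv2.cvtColor(p,cv2.COLOR_RGB2HSV)
    m=((h[...,0]<6)|(h[...,0]>174))&(h[...,1]>170)&(h[...,2]>70)
    k=np.zeros_like(m);x0,x1,y0,y1=box;k[y0:y1,x0:x1]=1;m=(m&k).astype(np.uint8)
    n,l,s,ce=cv2.connectedComponentsWithStats(m)
    return [(s[j,4],ce[j]) for j in range(1,n) if s[j,4]>8]
B={"scene":blobs(c["scene"][1],(240,310,165,220)),"side":blobs(c["side"][1],(240,305,160,200))}
print(B)
for a in B["scene"]:
  for b in B["side"]:
    p,e=tri(ray(c["scene"][0],*a[1]),ray(c["side"][0],*b[1]));print(a[1],b[1],p.round(1),e.round(1))
for n,(u,v),z in [("bottle",(242,188),119),("beaker",(320,265),66),("tape",(295,205),18),("purple",(209,243),60),("orange",(328,216),60),("nutR",(300,226),229),("nutL",(253,186),229)]:
    print(n,onplane(c["scene"][0],u,v,z).round(), depthpt(c["scene"][0],u,v,c["scene"][2]).round())
big=cv2.resize(c["scene"][1][150:300,180:360,::-1],None,fx=4,fy=4,interpolation=2)
cv2.imwrite("pics/crop.png",big)
```

```text
{'scene': [(np.int32(34), array([292.76470588, 178.82352941])), (np.int32(16), array([293.875 , 201.6875])), (np.int32(65), array([256.75384615, 207.07692308]))], 'side': [(np.int32(29), array([290.86206897, 174.75862069])), (np.int32(56), array([250.08928571, 183.        ]))]}
[292.76470588 178.82352941] [290.86206897 174.75862069] [572.2 166.5 283.8] 2.8
[292.76470588 178.82352941] [250.08928571 183.        ] [515.2 151.5 292.2] 105.0
[293.875  201.6875] [290.86206897 174.75862069] [546.5  91.6 310.9] 13.7
[293.875  201.6875] [250.08928571 183.        ] [495.3  84.7 313.5] 82.6
[256.75384615 207.07692308] [290.86206897 174.75862069] [507.9 111.  302.8] 98.0
[256.75384615 207.07692308] [250.08928571 183.        ] [462.3 127.1 285.3] 0.9
bottle [487. 297. 119.] [487. 298. 118.]
beaker [595.  17.  66.] [608.  33.  23.]
tape [630. 241.  18.] [636. 251.  -1.]
purple [347. 203.  60.] [345. 192.  80.]
orange [688. 147.  60.] [681. 138.  79.]
nutR [549.  69. 229.] [551.  72. 223.]
nutL [491. 221. 229.] [491. 222. 228.]
```

View pics/crop.png

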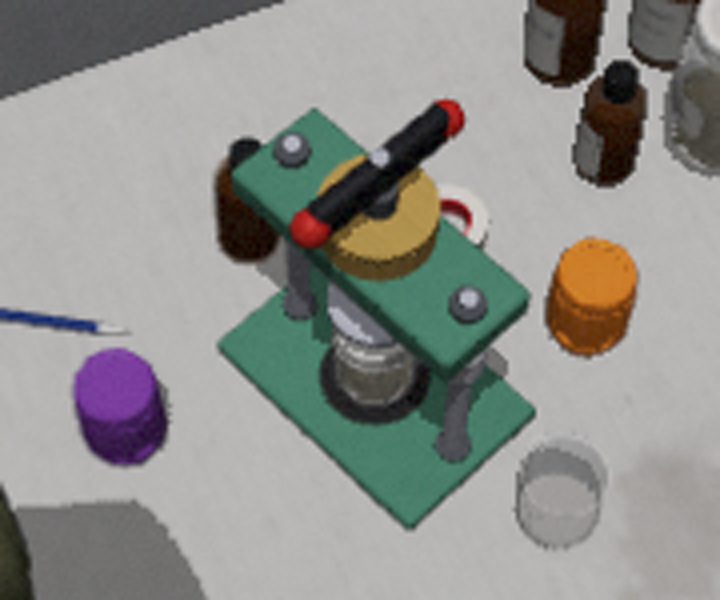

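Midpoint of the balls: (517,147), z about 284 against 280 in the text. Midpoint of the nuts: (520,145). Ball spacing is 117 mm, bar yaw about 19.7° and the press x axis about 20.9°, so the measurements agree. Moving above it now.

```bash
python3 -m handwheel '0 0 1 0 0;0 0 1 0 0;0 0 1 0 0;0 0 1 0 0;0.45 0.78 0 0 0;0.45 0.78 0 0 0;0.45 0.78 0 0 0;0.45 0.78 0 0 0;0.45 0.78 0 0 0;0.45 0.78 0 0 0;0.45 0.78 0 0 0;0.45 0.78 0 0 0'
python3 -m handwheel '0.45 0.78 0 0 0;0.45 0.78 0 0 0;0.45 0.78 0 0 0;0.45 0.78 0 0 0;0.45 0.78 0 0 0;0.45 0.78 0 0 0;0.45 0.78 0 0 0;0.45 0.78 0 0 0;0.45 0.78 0 0 0;0.4 0.5 0 0.5 0;0 0 0 0.8 0;0 0 0 0 0'
python3 - <<'E'
from h import *
import pickle
s=read_state();i=camera_info("wrist");p,d=camera("wrist");cv2.imwrite("pics/w1.png",p[:,:,::-1]);pickle.dump((i,p,d),open("w1.pkl","wb"))
print(s["eef_pos"],s["eef_rot"],s["joints"],s["wrist_force"],s["moment"],np.array(i["world_from_camera"]).round(2))
E
```

```text
clock: 1.1
eef_pos: [267.5, -284.7, 365.3]
eef_rot: [-3.141, 0.0, 0.225]
wrist_force: [1.6, 0.1, -0.3]
finger_gap: 94.1
finger_force: 0.0
clock: 2.1
eef_pos: [445.4, 15.4, 364.8]
eef_rot: [-3.141, 0.001, 0.345]
wrist_force: [-0.4, -0.9, -0.1]
finger_gap: 94.0
finger_force: 0.0
[445.40774994  15.38135229 364.7596544 ] [-3.14102246e+00  1.43698001e-03  3.44773018e-01] [-4.76822020e-02 -1.10035682e-02  1.51286738e+00 -2.27971838e-05
  1.64127465e+00  1.17833993e+00] [-0.38785398 -0.87999094 -0.08139155] [-0.05533256 -0.0185007  -0.00043835] [[ 3.400e-01 -9.100e-01 -2.400e-01  5.135e+02]
 [-9.400e-01 -3.300e-01 -8.000e-02  4.009e+01]
 [-0.000e+00  2.500e-01 -9.700e-01  5.443e+02]
 [ 0.000e+00  0.000e+00  0.000e+00  1.000e+00]]
```

View pics/w1.png

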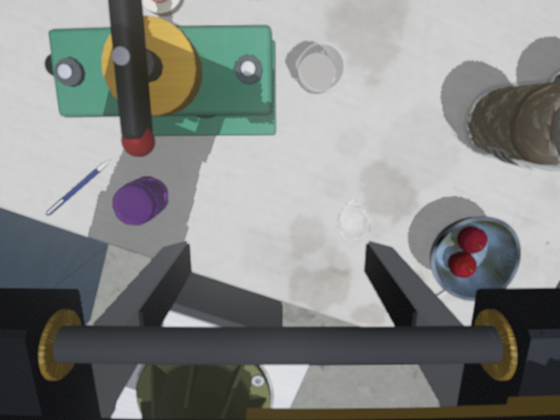

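The wrist view shows the bar crossing the top left, its hub cap at (121,55), the near ball at (138,143) and the nuts at (69,71) and (248,68). The arm fell short of the commanded travel, so I'll measure from here and continue.

```bash
python3 - <<'E'
from h import *
import pickle
i,p,D=pickle.load(open("w1.pkl","rb"))
for n,u,v,z in[("hub",121,55,295),("ball",138,143,280),("nutL",69,71,229),("nutR",248,68,229),("drumL",103,66,245),("drumR",200,66,245)]: print(n,onplane(i,u,v,z).round(1),depthpt(i,u,v,D).round(1))
c=pickle.load(open("c0.pkl","rb"))
sc=c["scene"][0]
print("hub tri",tri(ray(sc,180+380/4,150+157/4),ray(i,121,55)), "ball tri",tri(ray(sc,257.3,206.5),ray(i,138,143)))
E
python3 -m handwheel '0.4 0.7 0 0 0;0.4 0.7 0 0 0;0.4 0.7 0 0 0;0.2 0.4 0 0 0;0 0 0 0 0;0 0 0 0 0'
python3 - <<'E'
from h import *
s=read_state();i=camera_info("wrist");p,d=camera("wrist");cv2.imwrite("pics/w2.png",p[:,:,::-1]);
import pickle;pickle.dump((i,p,d),open("w2.pkl","wb"));print(s["joints"])
E
```

```text
hub [517.3 151.6 295. ] [517.2 150.3 297.9]
ball [462.3 131.5 280. ] [464.2 128.1 289.8]
nutL [491.4 220.4 229. ] [491.5 219.8 230.1]
nutR [543.6  77.5 229. ] [543.5  77.4 230.1]
drumL [505.3 185.7 245. ] [505.3 185.4 245.6]
drumR [530.8 112.  245. ] [532.3 118.1 219.6]
hub tri (array([517.83807413, 149.48667126, 296.9595259 ]), np.float64(2.539114974121127)) ball tri (array([463.98936477, 128.4767187 , 286.17484629]), np.float64(1.8766751122293852))
clock: 2.65
eef_pos: [501.0, 114.0, 365.2]
eef_rot: [3.142, 0.001, 0.338]
wrist_force: [-0.5, -1.0, 0.8]
finger_gap: 94.0
finger_force: 0.0
[ 1.52536867e-01  1.49965860e-01  1.34046199e+00 -1.68550769e-04
  1.65181975e+00  1.38566342e+00]
```

View pics/w2.png

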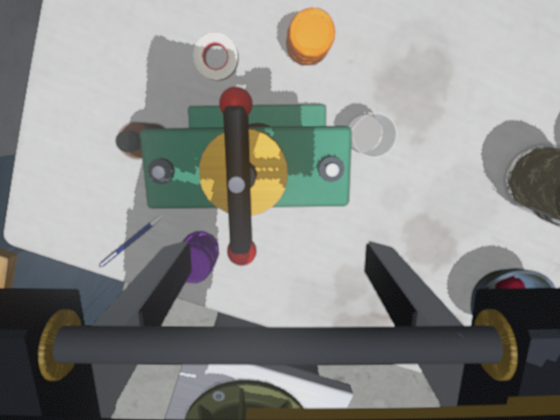

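Now the bar lies nearly vertical in the image, with balls at (236,102) and (241,251), hub (237,184) and nuts (161,171) and (332,169). The fingers are left and right of the bar's line, as needed.

Run:
```python
from h import *
import pickle
i,p,D=pickle.load(open("w2.pkl","rb"))
P={}
for n,u,v,z in[("hub",237,184,295),("b1",236,102,280),("b2",241,251,280),("nutL",161,171,229),("nutR",332,169,229)]:
    P[n]=onplane(i,u,v,z); print(n,P[n].round(1),depthpt(i,u,v,D).round(1))
d=P["b1"]-P["b2"];m=(P["b1"]+P["b2"])/2;n=(P["nutL"]+P["nutR"])/2
a=np.arctan2(d[1],d[0]);s=read_state();t=s["eef_pos"]
print("bar yaw",a,"mid",m,"nuts",n,"len",np.linalg.norm(d))
ax=(m+n+P["hub"])/3;print("units",(ax-t)[:2]/40,np.degrees(a-s["eef_rot"][2])/5)
```

```text
hub [516.8 150.7 295. ] [517.2 150.6 297.2]
b1 [570.2 170.3 280. ] [570.1 168.9 292.2]
b2 [463.3 132.1 280. ] [469.5 132.4 295.5]
nutL [491.7 222.1 229. ] [491.7 222.  229.1]
nutR [544.   78.1 229. ] [544.   78.3 229.8]
bar yaw 0.343822819925983 mid [516.7418392  151.19809877 280.        ] nuts [517.83739473 150.09618074 229.        ] len 113.53969984971948
units [0.40634522 0.92941971] 0.07492087918067554
```

```bash
python3 -m handwheel '0.2 0.45 0 0.07 0;0.2 0.48 0 0 0;0 0 -0.8 0 0;0 0 -0.8 0 0;0 0 -0.6 0 0;0 0 -0.3 0 0;0 0 0 0 0;0 0 0 0 0'; python3 -c "
from cell import *;s=read_state();print(s['eef_pos'],s['joints'],s['moment'])"
```

```text
clock: 3.37
eef_pos: [517.1, 150.5, 266.2]
eef_rot: [3.141, -0.0, 0.343]
wrist_force: [0.5, -0.2, 1.1]
finger_gap: 94.1
finger_force: 0.0
[517.05908767 150.49097596 266.19755048] [ 2.15265582e-01  2.34084328e-01  1.46313734e+00 -1.10942260e-04
  1.44398129e+00  1.44266998e+00] [-0.00991411 -0.00600504  0.01962347]
```

Position is right on. I'll go down 6 mm more and close.

```bash
python3 -m handwheel '0 0 -0.15 0 0.5;0 0 0 0 1;0 0 0 0 1;0 0 0 0 1;0 0 0 0 1;0 0 0 0 1;0 0 0 0 1;0 0 0 0 1;0 0 0 0 1;0 0 0 0 1' 30; python3 -c "
from cell import *;s=read_state();print(s['eef_pos'],s['moment'],s['finger_gap'])"
```

```text
clock: 4.2
eef_pos: [517.1, 151.6, 259.4]
eef_rot: [-3.142, 0.0, 0.345]
wrist_force: [-0.9, -0.1, 0.4]
finger_gap: 30.9
finger_force: 0.0
[517.12495912 151.60113891 259.43508337] [-0.01371101 -0.07126152  0.00302476] 30.901896508269793
```

```bash
python3 -m handwheel '0 0 0 0 1;0 0 0 0 1;0 0 0 0 1;0 0 0 0 1;0 0 0 0 1;0 0 0 0 1' ; python3 -c "
from cell import *;s=read_state();print(s['eef_pos'],s['moment'],s['finger_gap'])"
python3 -m handwheel '0 0 0 0.5 1;0 0 0 0.5 1;0 0 0 0.5 1;0 0 0 0 1;0 0 0 0 1' ; python3 -c "
from cell import *;s=read_state();print(s['eef_rot'],s['moment'],s['finger_gap'])"
```

```text
clock: 4.7
eef_pos: [517.4, 150.9, 259.4]
eef_rot: [3.14, 0.0, 0.345]
wrist_force: [1.1, -4.8, -0.4]
finger_gap: 22.8
finger_force: 30.0
[517.36257876 150.91386649 259.42248445] [-0.99523064 -0.33909004 -0.04052706] 22.762007683816197
clock: 5.12
eef_pos: [517.0, 150.7, 259.4]
eef_rot: [3.141, 0.001, 0.476]
wrist_force: [-1.7, -6.3, 1.2]
finger_gap: 22.7
finger_force: 30.0
[3.14050097e+00 1.34682496e-03 4.75859918e-01] [-1.22769199  0.31907758 -0.13574994] 22.686226162963916
```

The gap is 22.7 mm where the bar should give 16, so the pads have likely caught the stem under the bar. I'll release, rise above the bar's underside and regrip.

```bash
python3 -m handwheel '0 0 0 0 0.55;0 0 0 0 0.55;0 0 0 0 0.55;0 0 0.25 0 0.55;0 0 0 0 1;0 0 0 0 1;0 0 0 0 1;0 0 0 0 1;0 0 0 0 1;0 0 0 0 1' 40; python3 -c "
from cell import *;s=read_state();print(s['eef_pos'],s['eef_rot'],s['moment'],s['finger_gap'])"
```

```text
clock: 5.95
eef_pos: [517.4, 150.9, 269.3]
eef_rot: [3.14, 0.0, 0.475]
wrist_force: [2.0, -3.9, 0.3]
finger_gap: 15.9
finger_force: 39.9
[517.41110204 150.93335307 269.31506773] [3.14042759e+00 1.07363988e-04 4.75223637e-01] [-0.73799456 -0.44780513 -0.4736923 ] 15.921048533578032
```

```bash
python3 -m handwheel '0 0 0 0.5 1;0 0 0 0.5 1;0 0 0 0 1;0 0 0 0 1' ; python3 -c "
from cell import *;s=read_state();print(s['eef_rot'],s['moment'],s['finger_gap'])"
python3 -m handwheel '0 0 0 0.5 1;0 0 0 0.5 1;0 0 0 0 1;0 0 0 0 1' ; python3 -c "
from cell import *;s=read_state();print(s['eef_rot'],s['moment'],s['finger_gap'])"
```

```text
clock: 6.28
eef_pos: [517.4, 150.9, 269.4]
eef_rot: [3.141, 0.0, 0.561]
wrist_force: [3.9, -4.4, -0.5]
finger_gap: 16.8
finger_force: 43.5
[3.14053460e+00 8.45344498e-05 5.61011083e-01] [-0.92329448 -0.57878907 -1.06470081] 16.833067928721764
clock: 6.62
eef_pos: [516.8, 150.6, 269.3]
eef_rot: [3.141, 0.002, 0.648]
wrist_force: [-3.1, -8.1, 1.6]
finger_gap: 18.1
finger_force: 44.9
[3.14102910e+00 2.13080814e-03 6.48096604e-01] [-1.47265421  0.60053708 -1.05698835] 18.092293786255727
```

Counter-clockwise is blocked: the moment sits at -1.06 N m and the bar is twisting in the pads. The free way is therefore clockwise (yaw decreasing). The last joint needs room for that, so I'll regrip with a half turn.

```bash
python3 -m handwheel '0 0 0 -1 1;0 0 0 -1 1;0 0 0 -1 1;0 0 0 0 0;0 0 0 0 0;0 0 0 0 0;0 0 0 0 0;0 0 0.6 0 0;0 0 0.6 0 0;0 0 0 1 0;0 0 0 1 0;0 0 0 1 0'
python3 -m handwheel '0 0 0 1 0;0 0 0 1 0;0 0 0 1 0;0 0 0 1 0;0 0 0 1 0;0 0 0 1 0;0 0 0 1 0;0 0 0 1 0;0 0 0 1 0;0 0 0 1 0;0 0 0 1 0;0 0 0 1 0'
python3 -m handwheel '0 0 0 1 0;0 0 0 1 0;0 0 0 1 0;0 0 0 1 0;0 0 0 1 0;0 0 0 1 0;0 0 0 1 0;0 0 0 1 0;0 0 0 1 0;0 0 0 1 0;0 0 0 1 0;0 0 0 1 0'
python3 -m handwheel '0 0 0 1 0;0 0 0 1 0;0 0 0 1 0;0 0 0 1 0;0 0 0 1 0;0 0 0 1 0;0 0 0 1 0;0 0 0 1 0;0 0 0 0 0;0 0 0 0 0'
python3 - <<'E'
from h import *
i=camera_info("wrist");s=read_state();p,d=camera("wrist");cv2.imwrite("pics/w3.png",p[:,:,::-1])
import pickle;pickle.dump((i,p,d),open("w3.pkl","wb"));print(s["eef_pos"],s["eef_rot"],s["joints"],s["moment"],s["wrist_force"])
p,d=camera("scene");cv2.imwrite("pics/s3.png",p[:,:,::-1])
E
```

```text
clock: 7.62
eef_pos: [517.1, 151.7, 317.7]
eef_rot: [3.142, -0.0, 0.656]
wrist_force: [0.1, -0.1, 0.1]
finger_gap: 72.3
finger_force: 0.0
clock: 8.62
eef_pos: [517.0, 151.7, 317.4]
eef_rot: [-3.141, -0.0, 1.703]
wrist_force: [0.7, 0.8, 0.1]
finger_gap: 93.9
finger_force: 0.0
clock: 9.62
eef_pos: [517.0, 151.7, 317.4]
eef_rot: [-3.142, -0.0, 2.751]
wrist_force: [0.0, 1.2, -0.4]
finger_gap: 93.8
finger_force: 0.0
clock: 10.45
eef_pos: [517.1, 151.7, 317.4]
eef_rot: [3.141, -0.0, -2.842]
wrist_force: [0.1, -0.5, 0.6]
finger_gap: 94.2
finger_force: 0.0
[517.07596645 151.65860478 317.41928978] [ 3.14147874e+00 -8.57749548e-05 -2.84190132e+00] [ 2.17271775e-01  2.15698175e-01  1.36989263e+00  1.06472656e-04
  1.55609671e+00 -1.65321745e+00] [ 0.04911425 -0.18981466  0.00267448] [ 0.10072451 -0.48505552  0.55311314]
```

View pics/w3.png

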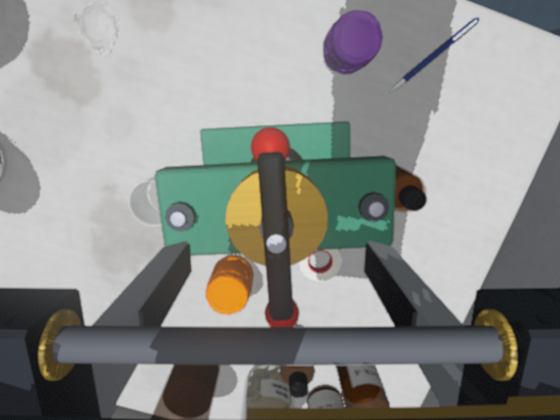

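The bar is seen from balls (270,147) to (282,315), between the open fingers. Neighbours appear undisturbed.

```bash
python3 - <<'E'
from h import *
import pickle
i,p,D=pickle.load(open("w3.pkl","rb"))
a=onplane(i,270,147,280);b=onplane(i,282,315,280);d=b-a
print(a,b,np.arctan2(d[1],d[0]),np.linalg.norm(d),(a+b)/2)
E
python3 -m handwheel '0 -0.02 -0.6 0.5 0;0 0 -0.6 0.5 0;0 0 0 0 1;0 0 0 0 1;0 0 0 0 1;0 0 0 0 1;0 0 0 0 1;0 0 0 0 1;0 0 0 0 1;0 0 0 0 1;0 0 0 0 1;0 0 0 0 1' 50
python3 -m handwheel '0 0 0 0 1;0 0 0 0 1;0 0 0 0 1;0 0 0 0 1;0 0 0 0 1'; python3 -c "
from cell import *;s=read_state();print(s['eef_pos'],s['eef_rot'],s['moment'],s['finger_gap'])"
```

```text
[464.5136949  131.33308594 280.        ] [570.95347096 172.16078744 280.        ] 0.3662677310421459 114.00143480769115 [517.73358293 151.74693669 280.        ]
clock: 11.55
eef_pos: [517.1, 150.8, 269.5]
eef_rot: [3.142, 0.0, -2.753]
wrist_force: [-0.2, 1.0, 0.7]
finger_gap: 30.6
finger_force: 0.0
clock: 11.97
eef_pos: [517.1, 150.8, 269.4]
eef_rot: [3.141, 0.0, -2.753]
wrist_force: [-1.2, 0.2, 0.7]
finger_gap: 15.7
finger_force: 49.9
[517.12169966 150.81120192 269.44934472] [ 3.14149127e+00  8.57401575e-06 -2.75274315e+00] [ 0.19473857 -0.0802761  -0.24180297] 15.705095221845104
```

```bash
cat > m.py <<'E'
from h import *
import sys
s=read_state();print("yaw",s['eef_rot'][2].round(4),"Mz",s['moment'][2].round(3),"gap",s['finger_gap'].round(2),"j6",s['joints'][5].round(3))
if len(sys.argv)>1:
    p,d=camera("side");cv2.imwrite(sys.argv[1],cv2.resize(p[160:310,200:340,::-1],None,fx=4,fy=4,interpolation=cv2.INTER_CUBIC));np.savez(sys.argv[1]+".npz",p=p,d=d)
    print("Mz2",read_state()['moment'][2].round(3))
E
python3 -m handwheel '0 0 0 -0.5 1;0 0 0 -0.5 1;0 0 0 -0.5 1;0 0 0 -0.5 1;0 0 0 -0.5 1;0 0 0 -0.5 1'|head -1; python3 m.py
python3 -m handwheel '0 0 0 -0.5 1;0 0 0 -0.5 1;0 0 0 -0.5 1;0 0 0 -0.5 1;0 0 0 -0.5 1;0 0 0 -0.5 1'|head -1; python3 m.py pics/p1.png
```

```text
clock: 12.47
clock: 12.97Traceback (most recent call last):
  File "m.py", line 3, in <module>
    s=read_state();print("yaw",s['eef_rot'][2].round(4),"Mz",s['moment'][2].round(3),"gap",s['finger_gap'].round(2),"j6",s['joints'][5].round(3))
                                                                                           ^^^^^^^^^^^^^^^^^^^^^
AttributeError: 'float' object has no attribute 'round'
Traceback (most recent call last):
  File "m.py", line 3, in <module>
    s=read_state();print("yaw",s['eef_rot'][2].round(4),"Mz",s['moment'][2].round(3),"gap",s['finger_gap'].round(2),"j6",s['joints'][5].round(3))
                                                                                           ^^^^^^^^^^^^^^^^^^^^^
AttributeError: 'float' object has no attribute 'round'
```

```bash
sed -i "s/s\['finger_gap'\].round(2)/round(s['finger_gap'],2)/" m.py; python3 m.py pics/p1.png
```

```text
yaw 3.0055 Mz 0.418 gap 15.86 j6 -1.219
Mz2 0.062
```

View pics/p1.png

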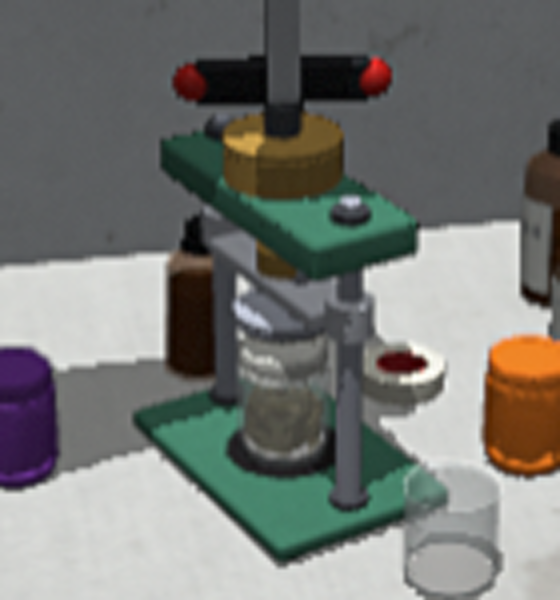

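The bar turns clockwise freely. The platen, on a crossbar with a sleeve on the front column at crop (350,318), hangs just over the lid at crop (280,335). Next I turn in 15° steps, tracking the moment and the sleeve's sinking in the side image, which stops at contact.

```bash
cat > t.py <<'E'
from h import *
import sys
s=read_state();M=[s['moment'][2]]
p,d=camera("side");np.savez("pics/%s.npz"%sys.argv[1],p=p);M.append(read_state()['moment'][2])
g0=cv2.cvtColor(np.load("pics/p1.png.npz")["p"],cv2.COLOR_RGB2GRAY);g1=cv2.cvtColor(p,cv2.COLOR_RGB2GRAY)
def tr(x0,x1,y0,y1):   # sub-pixel template shift, upsampled
    T=cv2.resize(g0[y0:y1,x0:x1],None,fx=8,fy=8,interpolation=2)
    S=cv2.resize(g1[y0-4:y1+12,x0-2:x1+2],None,fx=8,fy=8,interpolation=2)
    _,v,_,l=cv2.minMaxLoc(cv2.matchTemplate(S,T,cv2.TM_CCOEFF_NORMED));return (l[0]/8-2,l[1]/8-4,round(v,2))
print("yaw",round(s['eef_rot'][2],3),"Mz",np.round(M,3),"gap",round(s['finger_gap'],1),"sleeve",tr(279,295,230,250),"platen",tr(255,280,231,245))
E
R='0 0 0 -1 1'
python3 t.py q0
python3 -m handwheel '0 0 0 -1 1;0 0 0 -1 1;0 0 0 -1 1' |head -1; python3 t.py q1
python3 -m handwheel '0 0 0 -1 1;0 0 0 -1 1;0 0 0 -1 1' |head -1; python3 t.py q2
python3 -m handwheel '0 0 0 -1 1;0 0 0 -1 1;0 0 0 -1 1' |head -1; python3 t.py q3
```

```text
yaw 3.002 Mz [ 0.062 -0.057] gap 15.6 sleeve (0.0, 0.0, 1.0) platen (0.0, 0.125, 0.99)
clock: 13.32
yaw 2.743 Mz [ 0.38 -0.11] gap 15.7 sleeve (0.0, 0.5, 0.97) platen (0.0, 0.625, 0.98)
clock: 13.62
yaw 2.483 Mz [ 0.397 -0.14 ] gap 15.9 sleeve (0.0, 1.25, 0.97) platen (0.0, 1.375, 0.97)
clock: 13.92
yaw 2.223 Mz [ 0.399 -0.075] gap 15.6 sleeve (0.0, 2.0, 0.94) platen (0.125, 2.125, 0.96)
```

```bash
python3 -m handwheel '0 0 0 -1 1;0 0 0 -1 1;0 0 0 -1 1' |head -1; python3 t.py q4
python3 -m handwheel '0 0 0 -1 1;0 0 0 -1 1;0 0 0 -1 1' |head -1; python3 t.py q5
```

```text
clock: 14.22
yaw 1.962 Mz [ 0.406 -0.043] gap 16.0 sleeve (0.0, 2.875, 0.92) platen (0.125, 2.875, 0.95)
clock: 14.52
yaw 1.701 Mz [ 0.378 -0.093] gap 15.7 sleeve (0.125, 3.625, 0.9) platen (0.125, 3.625, 0.95)
```

```bash
python3 -m handwheel '0 0 0 -1 1;0 0 0 -1 1;0 0 0 -1 1' |head -1; python3 t.py q6
python3 -m handwheel '0 0 0 -1 1;0 0 0 -1 1;0 0 0 -1 1' |head -1; python3 t.py q7
```

```text
clock: 14.82
yaw 1.44 Mz [ 0.456 -0.072] gap 15.8 sleeve (0.125, 4.375, 0.89) platen (0.25, 4.25, 0.93)
clock: 15.12
yaw 1.179 Mz [ 0.44  -0.058] gap 15.7 sleeve (0.125, 5.0, 0.86) platen (0.25, 4.875, 0.91)
```

Run:
```python
from h import *
f=lambda n:cv2.resize(np.load(f"pics/{n}")["p"][215:285,245:300,::-1],None,fx=7,fy=7,interpolation=cv2.INTER_CUBIC)
cv2.imwrite("pics/cmp.png",np.hstack([f("q0.npz"),f("q7.npz")]))
```

```text
(no output)
```

View pics/cmp.png

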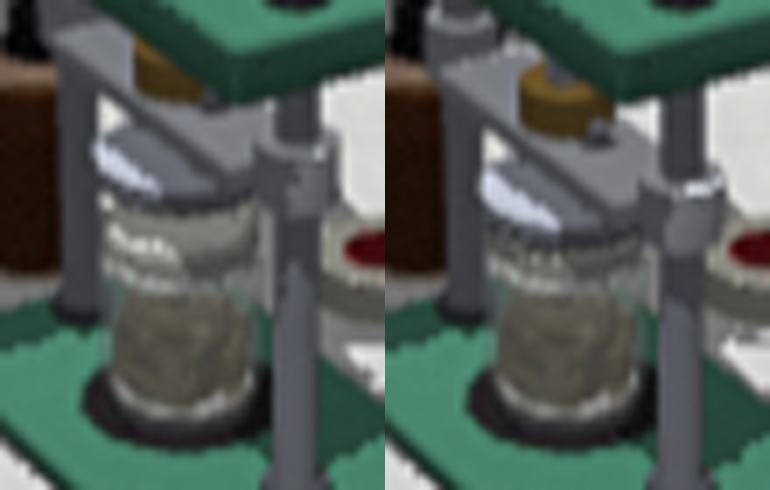

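Left is before, right is now: the platen disc has come down over the lid's top (its bottom edge at about y 240 of the right panel), and the jar stands unmoved. I'll track the disc (highlight) separately from the crossbar.

```bash
cat > u.py <<'E'
from h import *
import glob
L=sorted(glob.glob("pics/q*.npz"));G=[cv2.cvtColor(np.load(f)["p"],cv2.COLOR_RGB2GRAY) for f in L]
def tr(g0,g1,x0,x1,y0,y1):
    T=cv2.resize(g0[y0:y1,x0:x1],None,fx=16,fy=16,interpolation=2);S=cv2.resize(g1[y0-10:y1+4,x0-2:x1+2],None,fx=16,fy=16,interpolation=2)
    l=cv2.minMaxLoc(cv2.matchTemplate(S,T,cv2.TM_CCOEFF_NORMED))[3];return round(l[1]/16-10,2)
r=G[7]
for f,g in zip(L,G): print(f[-6:-4],"disc",tr(r,g,256,272,236,251),"bar",tr(r,g,266,276,228,240),"sleeve",tr(r,g,281,293,238,252))
E
python3 u.py
```

```text
q0 disc -4.81 bar -5.19 sleeve -5.12
q1 disc -4.19 bar -4.5 sleeve -4.31
q2 disc -3.38 bar -3.75 sleeve -3.62
q3 disc -2.69 bar -3.0 sleeve -3.06
q4 disc -1.94 bar -2.25 sleeve -2.12
q5 disc -1.25 bar -1.56 sleeve -1.31
q6 disc -0.62 bar -0.81 sleeve -0.62
q7 disc 0.0 bar 0.0 sleeve 0.0
```

```bash
python3 -m handwheel '0 0 0 -1 1;0 0 0 -1 1;0 0 0 -1 1' |head -1; python3 t.py q8; python3 u.py|tail -2
```

```text
clock: 15.42
yaw 0.918 Mz [0.439 0.021] gap 16.0 sleeve (0.125, 5.625, 0.84) platen (0.125, 5.125, 0.87)
q7 disc 0.0 bar 0.0 sleeve 0.0
q8 disc 0.12 bar 0.62 sleeve 0.75
```

The disc stopped (0.12 px) while the crossbar went on (0.62 px), so contact came just after q7 and the force is now about 8 N. Another 0.4 rad gives about 25 N.

```bash
python3 -m handwheel '0 0 0 -1 1;0 0 0 -1 1;0 0 0 -1 1' |head -1; python3 t.py q9; python3 u.py|tail -1
python3 -m handwheel '0 0 0 -1 1;0 0 0 -0.6 1' |head -1; python3 t.py qa; python3 u.py|tail -1
python3 -m handwheel '0 0 0 0 1;0 0 0 0 1;0 0 0 0 1;0 0 0 0 1'; python3 m.py
```

```text
clock: 15.72
yaw 0.657 Mz [0.418 0.058] gap 15.6 sleeve (0.125, 6.375, 0.81) platen (0.125, 5.5, 0.82)
q9 disc 0.31 bar 1.25 sleeve 1.5
clock: 15.93
yaw 0.517 Mz [0.678 0.467] gap 15.7 sleeve (0.125, 6.625, 0.8) platen (0.125, 5.5, 0.79)
qa disc 0.31 bar 1.56 sleeve 1.75
clock: 16.32
eef_pos: [517.1, 150.7, 269.4]
eef_rot: [3.142, 0.0, 0.514]
wrist_force: [-1.7, -1.1, 0.4]
finger_gap: 15.6
finger_force: 50.1
yaw 0.514 Mz 0.429 gap 15.59 j6 1.272
```

The disc has been stopped for about 0.5–0.55 rad, roughly 20–22 N, and the moment is up by 0.2–0.3 N m, which agrees. Releasing now.

```bash
python3 -m handwheel '0 0 0 0 0.5;0 0 0 0 0.5;0 0 0 0 0.5;0 0 0 0 0.5;0 0 0.5 0 0.5;0 0 1 0 0.5;0 0 1 0 0.5;0 0 0 0 0.5;0 0 0 0 0.5'; python3 t.py qb; python3 u.py|tail -2
python3 - <<'E'
from h import *
p,d=camera("scene");q,d=camera("side")
cv2.imwrite("pics/end.png",np.hstack([cv2.resize(a[:,:,::-1][y:y+150,x:x+150],(400,400)) for a,x,y in((p,200,150),(q,190,165))]))
E
```

```text
clock: 17.07
eef_pos: [517.6, 150.9, 371.4]
eef_rot: [3.14, -0.004, 0.511]
wrist_force: [0.2, -0.4, -0.9]
finger_gap: 46.9
finger_force: 0.0
yaw 0.511 Mz [-0.009 -0.051] gap 46.9 sleeve (0.125, 6.875, 0.55) platen (0.125, 5.5, 0.78)
qa disc 0.31 bar 1.56 sleeve 1.75
qb disc 0.38 bar 1.62 sleeve 1.81
```

View pics/end.png

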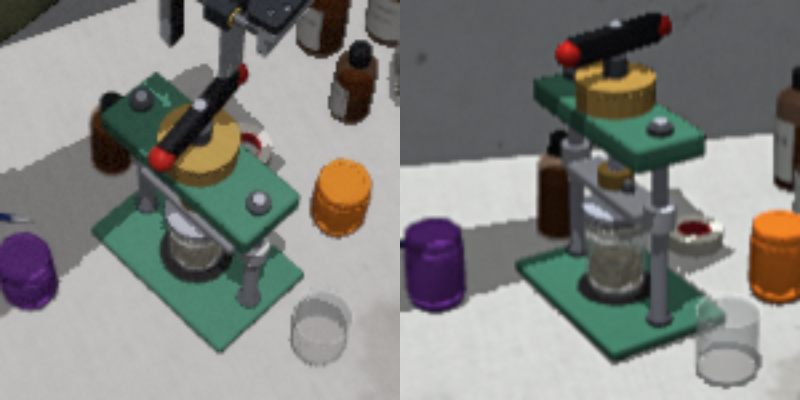

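The press is clamped on the upright jar in the middle of the base. The handle held after release, the gripper is clear, and the bottle, beaker and tape are in place.

```bash
python3 -c "
from cell import *;print(sign_off())"
```

```text
the job is handed in; nothing more can be done
None
```

I handed the job in with the press screwed down clockwise onto the jar at an estimated 20–22 N (judged from the images and handle angle, not measured directly), the jar upright on the base and the bottle, beaker and tape untouched; sign-off returned no verdict.

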